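Make up two mosaic kits

TASK

Make up two mosaic kits from the stock on the bench: the white tray gets the black stone bar, the cream stone bar and the jar with the blue lid; the blue tray gets the red stone bar and the wooden tamping block. Put one thing in a cell, any cell of the right tray, resting on the cell's floor: bars lying flat, block and jar upright. Leave the green bar and the red-lidded jar where they are.

Things in the scene. Friction and masses are not known exactly. Their poses are not given: they have to be found in the camera images.
- black_bar_center (a point): black sawn stone bar lying flat in the stock, 64 x 32 mm and 30 mm high, about 160 g, with three thin score lines across its top. This point is its centre, 15 mm above its underside; its x axis runs along the 64 mm length, y across the 32 mm width, z up.
- cream_bar_center (a point): cream-coloured sawn stone bar lying flat in the stock, 64 x 32 mm and 30 mm high, about 160 g, with three thin score lines across its top. This point is its centre, 15 mm above its underside; its x axis runs along the 64 mm length, y across the 32 mm width, z up.
- red_bar_center (a point): brick-red sawn stone bar lying flat in the stock, 64 x 32 mm and 30 mm high, about 160 g, with three thin score lines across its top. This point is its centre, 15 mm above its underside; its x axis runs along the 64 mm length, y across the 32 mm width, z up.
- green_bar_center (a point): green sawn stone bar lying flat in the stock, 64 x 32 mm and 30 mm high, about 160 g, with three thin score lines across its top. This point is its centre, 15 mm above its underside; its x axis runs along the 64 mm length, y across the 32 mm width, z up. Not wanted in any kit.
- glue_jar_center (a point): glue jar: small white plastic jar with a blue lid, standing upright, a plain cylinder 42 mm in diameter and 50 mm high, about 80 g. This point is its centre, 25 mm above its underside, z up.
- red_jar_center (a point): small white plastic jar with a red lid, standing upright, a plain cylinder 42 mm in diameter and 50 mm high, about 80 g. This point is its centre, 25 mm above its underside, z up. Not wanted in any kit.
- tamper_center (a point): wooden tamping block: a pale base 50 x 42 mm and 16 mm high carrying a dark wooden grip rib 50 mm long (x), 24 mm wide (y) and 28 mm high, 44 mm high in all, about 60 g. This point is its centre, 22 mm above its underside; x along the 50 mm length and the rib, z up.
- white_tray: white kit tray, fixed to the bench, 214 mm long (its y axis) and 102 mm wide (its x axis), z up; origin at the centre of its underside, on the bench. Its floor is 4 mm thick; rim and dividers rise to 12 mm above the bench (8 mm above the tray floor). Two 8 mm dividers across it make three equal cells in a row along y, each open to 62 mm along y and 90 mm along x, with centres at y = -70, 0 and +70 mm, x = 0.
- blue_tray: blue kit tray, fixed to the bench, 214 mm long (its y axis) and 102 mm wide (its x axis), z up; origin at the centre of its underside, on the bench. Its floor is 4 mm thick; rim and dividers rise to 12 mm above the bench (8 mm above the tray floor). Two 8 mm dividers across it make three equal cells in a row along y, each open to 62 mm along y and 90 mm along x, with centres at y = -70, 0 and +70 mm, x = 0.
Things that resemble listed ones, but are neither listed nor needed, are in the scene too. Leave any purple or yellow look-alike of the part that bears red_bar_center alone.

How it is judged:
At the end, for the whole second after the job is handed in: Each named thing is in its tray, alone in a cell: centre within 18 mm along the row and 30 mm across of the cell centre, height within 3 mm of lying on the floor, jar and block upright within 0.15 rad, released, at rest. Green bar and red-lidded jar within 30 mm of their starts (x of black_bar_center in the frame of white_tray between -0.03 and 0.03 m and (y of black_bar_center in the frame of white_tray between -0.088 and -0.052 m or y of black_bar_center in the frame of white_tray between -0.018 and 0.018 m or y of black_bar_center in the frame of white_tray between 0.052 and 0.088 m) and z of black_bar_center in the frame of white_tray between 0.016 and 0.022 m and linear speed of each of black_bar, cream_bar, glue_jar, red_bar, tamper below 0.02 m/s and angular speed of each of black_bar, cream_bar, glue_jar, red_bar, tamper below 0.2 rad/s and contact force between each of black_bar, cream_bar, glue_jar, red_bar, tamper and the fingers below 0.1 N and x of cream_bar_center in the frame of white_tray between -0.03 and 0.03 m and (y of cream_bar_center in the frame of white_tray between -0.088 and -0.052 m or y of cream_bar_center in the frame of white_tray between -0.018 and 0.018 m or y of cream_bar_center in the frame of white_tray between 0.052 and 0.088 m) and z of cream_bar_center in the frame of white_tray between 0.016 and 0.022 m and x of glue_jar_center in the frame of white_tray between -0.03 and 0.03 m and (y of glue_jar_center in the frame of white_tray between -0.088 and -0.052 m or y of glue_jar_center in the frame of white_tray between -0.018 and 0.018 m or y of glue_jar_center in the frame of white_tray between 0.052 and 0.088 m) and z of glue_jar_center in the frame of white_tray between 0.026 and 0.032 m and angle between each of glue_jar_center, tamper_center's own z axis and vertical below 0.15 rad and x of red_bar_center in the frame of blue_tray between -0.03 and 0.03 m and (y of red_bar_center in the frame of blue_tray between -0.088 and -0.052 m or y of red_bar_center in the frame of blue_tray between -0.018 and 0.018 m or y of red_bar_center in the frame of blue_tray between 0.052 and 0.088 m) and z of red_bar_center in the frame of blue_tray between 0.016 and 0.022 m and x of tamper_center in the frame of blue_tray between -0.03 and 0.03 m and (y of tamper_center in the frame of blue_tray between -0.088 and -0.052 m or y of tamper_center in the frame of blue_tray between -0.018 and 0.018 m or y of tamper_center in the frame of blue_tray between 0.052 and 0.088 m) and z of tamper_center in the frame of blue_tray between 0.023 and 0.029 m and distance of each of green_bar_center, red_jar_center from where it was at the start of the episode below 0.03 m); the robot touches nothing.
It fails at once if the green bar is moved more than 30 mm from where it was (distance of green_bar_center from where it was at the start of the episode above 0.03 m).
It fails at once if the red-lidded jar is moved more than 30 mm from where it was (distance of red_jar_center from where it was at the start of the episode above 0.03 m).
It also fails if it takes over 120 s, if anything falls off the work surface, if the arm or the gripper's body presses on something with over 40 N, if the wrist force passes 120 N, or if a joint passes its speed limit or range.

ROBOT

A 6-joint arm with a two-finger parallel gripper is mounted at the origin on the work surface. World frame = base frame: x ahead of the robot, y to its left, z up, the work surface at z = 0. Lengths are in m, angles in rad, forces in N, time in s.
With the tool pointing down it reaches from about 0.35 to 0.775 m from the base axis. Payload 7.3 kg.
Tool frame: the origin (TCP) lies on the centre line of the jaws, within the pads' length; the fingertips stand 17 mm ahead of it and the grasp point (between the pads) lies 2 mm behind it (env.tip_reach is the z of the fingertips in the tool frame, in m); z points along the fingers, y is the line along which they close (so a half turn about z gives the same grasp; the last joint's range is limited). The gripper opens to 92 mm and grips with 3 to 60 N. Pads are 19 mm wide; open, the fingers measure 130 mm over their backs; the gripper's body (75 mm by 190 mm) begins 47 mm behind the grasp point.
Start: joints at [0.987, 0.342, 1.524, -0, 1.275, -0.146], TCP at [0.223, 0.476, 0.244] pointing down, gripper open.
Joint ranges: [-2.53, 2.53], [-0.77, 2.02], [0.04, 2.7], [-1, 4.14], [0.28, 2.66], [-3.11, 3.11]. Speed limits (rad/s): [2.57, 2.57, 3.14, 3.14, 3.14, 3.14].

INTERFACE

Orientations are given as [roll, pitch, yaw] about the fixed x, y, z axes, in that order (R = Rz(yaw) Ry(pitch) Rx(roll)).
In Python, from plant import env gives the robot as it stands.
- The arm moves only by the tool apply_moves, never from a script. Its argument "moves" is a list of rows, each a list of 3 entries, a list of its own where there are three numbers: the opening, from 0 (shut) to 1 (fully open), then the shift along the tool's x, y, z in m, then the turn, a rotation vector about the tool's x, y, z in rad. A call has 1 to 20 rows; each row shifts and turns the commanded pose from where the row before left it, along the tool's axes as they then stand; what a row does not reach is not made up. A row lasts 1/8 s, in which the tool goes at most 62.5 mm and 10.7 degrees, less where a joint would pass 70% of its speed; a pose out of reach is approached as far as the arm can. A call is refused whole if a number of a shift passes 0.0625 or a number of a turn 0.188, either way. A call with a gripper value outside its range is refused whole. The fingers move at their own pace and stop on an object; the grip force is fixed at half the most. Time passes only in rows, so rows that do not move let the fingers close. It gives the time, the measured TCP pose, the force, the opening and the grip force at its end, in the units of the state.
- env.observe(): the state, without advancing time (a new reading comes with each control period).
- env.get_image(name): name is "side" or "top" or "wrist"; returns a dict with "image" (480x640x3 uint8, blue, green, red), "fx", "fy", "cx", "cy" (pixels), "xyz" and "attitude" of the camera in the world; the wrist camera has in their place "hand_eye" (4x4, takes a point from camera to tool coordinates, whose origin is the TCP and whose axes are the flange's). Camera axes: x right, y up, looking along -z (the intrinsics and any distortion apply to the point x, -y, -z); pixel columns grow to the right and rows downward; lengths in m; the calibration is good to about 2 mm. A picture is of the moment at which its call begins: read the wrist's pose just before it. There is no depth.
- env.close_job(): hands the job in; it is judged then, once.
The state is a dict: "time": time; "qpos": joint angles; "joint_vel": joint speeds; "joint_efforts": joint torques, N m; "ee_pos": TCP position; "orientation": TCP orientation; "ft_force": force on the tool from outside, world axes, zero at the start; "ft_torque": the same for the moment, N m; "grip_width": finger opening in m; "grip_force": force on a finger pad.
Only numpy, scipy, OpenCV 4.12 (cv2) and the standard library are available. Lean on these libraries where they do the work, as an engineer would, in place of code of your own. Each camera call takes 0.05 s, during which the arm holds its last target. There are 200 camera calls.

## Working session

There is one attempt and no reset: what is moved stays moved. The work goes in short steps, Python scripts to look and compute and a tool call to move; the robot and the scene stay as the last step left them, time stands still between calls to the robot, and variables do not carry over. Pictures are saved under pics/ and viewed, at most 14 in all, crops included, and the job is handed in when it is done.

Besides the shell and the picture viewer there is one more tool, called after "Emit:" as name(argument=value, ...) on one line, values as JSON. apply_moves: Moves the arm, as the interface text tells. Its arguments: {"type":"object","properties":{"moves":{"type":"array"}},"required":["moves"]}

```bash
ls; mkdir -p pics; python3 - <<'E'
from plant import env
import cv2
s=env.observe(); print({k:s[k] for k in('time','ee_pos','orientation','grip_width','ft_force')}, env.tip_reach)
for n in('top','side','wrist'):
    d=env.get_image(n); cv2.imwrite(f'pics/{n}0.png',d['image']); print(n,{k:v for k,v in d.items() if k!='image'})
E
```

```text
pics
{'time': 0.0, 'ee_pos': array([0.22234322, 0.47518327, 0.24302048]), 'orientation': array([-3.14003114e+00, -2.42258689e-04,  2.70377067e+00]), 'grip_width': 0.09219981846012826, 'ft_force': array([ 0.45682905, -0.00113133,  0.59372267])} 0.017
top {'fx': 460.42098008284484, 'fy': 460.42098008284484, 'cx': 310.8993241961668, 'cy': 238.45707526432332, 'xyz': array([ 0.35785906, -0.01784599,  0.8998522 ]), 'attitude': array([ 0.15846497,  0.0073322 , -1.56242356])}
side {'fx': 586.5404201588628, 'fy': 586.5404201588628, 'cx': 316.61784718682645, 'cy': 237.57742733860653, 'xyz': array([ 0.41342462, -0.80429029,  1.00434089]), 'attitude': array([ 0.71053014, -0.01270793, -0.10332313])}
wrist {'fx': 363.09192687519425, 'fy': 363.09192687519425, 'cx': 321.4342442723633, 'cy': 240.4926227508589, 'hand_eye': array([[-6.23326678e-04,  9.63272514e-01,  2.68524999e-01,
         7.25211882e-02],
       [ 9.99999213e-01,  3.08082231e-04,  1.21612156e-03,
        -1.13299672e-03],
       [ 1.08872870e-03,  2.68525546e-01, -9.63271948e-01,
        -1.40899899e-01],
       [ 0.00000000e+00,  0.00000000e+00,  0.00000000e+00,
         1.00000000e+00]])}
```

View pics/top0.png

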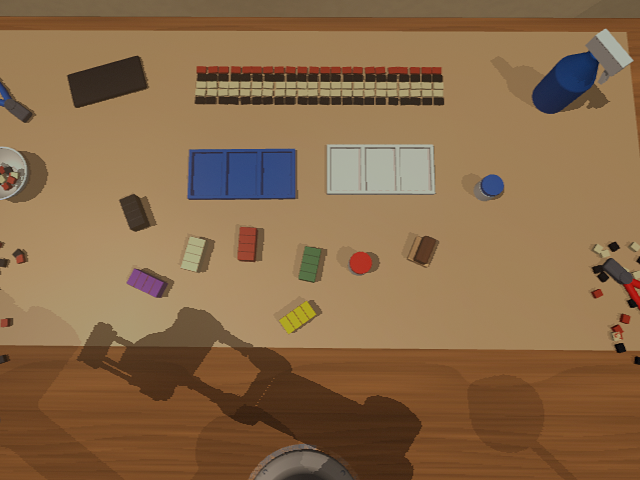

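View pics/side0.png

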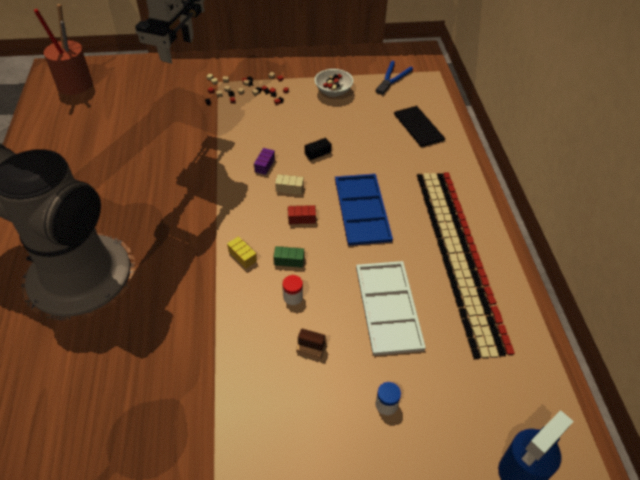

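Top view (px): black bar (134,212), cream (194,254), red (247,244), green (310,264), red jar (361,263), tamper (424,250), blue-lid jar (490,186), blue tray (242,174), white tray (380,169). Purple (147,283) and yellow (298,317) are decoys. The side view shows the same items.

```bash
cat > h.py <<'E'
import numpy as np, cv2
from scipy.spatial.transform import Rotation as Ro
def cam(d, s=None):
    """camera rotation and origin in world; wrist needs the state"""
    if 'hand_eye' in d:
        H=d['hand_eye']; R=Ro.from_euler('xyz',s['orientation']).as_matrix()
        return R@H[:3,:3], R@H[:3,3]+s['ee_pos']
    return Ro.from_euler('xyz',d['attitude']).as_matrix(), np.array(d['xyz'])
def ray(d,uv,s=None):
    R,o=cam(d,s); uv=np.atleast_2d(uv).astype(float)
    v=np.c_[(uv[:,0]-d['cx'])/d['fx'],-(uv[:,1]-d['cy'])/d['fy'],-np.ones(len(uv))]
    return o, v@R.T
def plane(d,uv,z,s=None):
    o,v=ray(d,uv,s); return o+v*((z-o[2])/v[:,2])[:,None]
def proj(d,P,s=None):
    R,o=cam(d,s); c=(np.atleast_2d(P)-o)@R
    return np.c_[d['cx']+d['fx']*c[:,0]/-c[:,2], d['cy']-d['fy']*c[:,1]/-c[:,2]]
def tri(a,b):
    """nearest point of two rays, and the gap"""
    (o1,v1),(o2,v2)=a,b; v1=v1[0]/np.linalg.norm(v1[0]); v2=v2[0]/np.linalg.norm(v2[0])
    t=np.linalg.lstsq(np.c_[v1,-v2],o2-o1,rcond=None)[0]
    p,q=o1+t[0]*v1,o2+t[1]*v2; return (p+q)/2, np.linalg.norm(p-q)
RNG={'red':[((0,130,60),(8,255,255)),((172,130,60),(180,255,255))],'blue':[((105,130,40),(125,255,255))],
 'green':[((45,60,25),(85,255,255))],'cream':[((20,20,110),(36,110,255))],'white':[((0,0,120),(180,45,255)),((30,0,120),(100,60,255))],
 'black':[((0,0,0),(180,255,52))],'dark':[((0,60,20),(14,255,110)),((172,60,20),(180,255,110))]}
def blob(img,col,uv,r=45):
    """contour of the given colour nearest uv"""
    hsv=cv2.cvtColor(img,cv2.COLOR_BGR2HSV); m=sum(cv2.inRange(hsv,*x) for x in RNG[col]).astype(np.uint8)
    w=np.zeros_like(m); cv2.circle(w,tuple(int(x) for x in uv),r,255,-1); m=cv2.morphologyEx(m&w,cv2.MORPH_CLOSE,np.ones((3,3),np.uint8),iterations=2)
    m=cv2.morphologyEx(m,cv2.MORPH_OPEN,np.ones((3,3),np.uint8))
    cs,_=cv2.findContours(m,cv2.RETR_EXTERNAL,cv2.CHAIN_APPROX_NONE)
    return max(cs,key=cv2.contourArea) if cs else None
def cen(c):
    m=cv2.moments(c); return np.array([m['m10'],m['m01']])/m['m00']
E
python3 - <<'E'
from h import *
from plant import env
T=env.get_image('top'); S=env.get_image('side')
for n,col,ut,us,r,z in [('black','black',(134,212),(318,149),24,.015),('cream','cream',(194,254),(290,184),28,.015),('red','red',(247,244),(301,214),26,.015),
 ('green','green',(310,264),(289,257),28,.015),('gluelid','blue',(492,186),(389,392),24,.045),('redlid','red',(361,263),(292,284),18,.045),('rib','dark',(424,250),(312,340),24,.03),
 ('bluetray','blue',(242,174),(363,209),72,.008),('whitetray','white',(380,169),(390,307),72,.008)]:
    a=blob(T['image'],col,ut,r); b=blob(S['image'],col,us,r)
    if a is None or b is None: print(n,'none',a is None,b is None); continue
    p,g=tri(ray(T,cen(a)),ray(S,cen(b)))
    q=cv2.boxPoints(cv2.minAreaRect(a)); Q=plane(T,q,z); e=[Q[1]-Q[0],Q[2]-Q[1]]; L=[np.linalg.norm(x) for x in e]; l=e[int(L[1]>L[0])]
    print(n,cen(a).round(1),cen(b).round(1),'tri',p.round(4),'gap %.4f'%g,'plane',plane(T,cen(a),z)[0].round(4),'size',np.round(L,3),'ang %.3f'%(np.arctan2(l[1],l[0])%np.pi))
E
```

```text
black none True False
cream [192.6 253.6] [288.9 179.9] tri [0.4654 0.2147 0.0308] gap 0.0010 plane [0.4678 0.219  0.015 ] size [0.064 0.033] ang 2.914
red [246.8 243.2] [301.1 211.3] tri [0.4862 0.1124 0.0278] gap 0.0018 plane [0.489  0.1144 0.015 ] size [0.065 0.034] ang 3.099
green [309.3 263.6] [288.7 256.4] tri [ 0.449  -0.0076  0.0163] gap 0.0019 plane [ 0.4501 -0.0075  0.015 ] size [0.064 0.03 ] ang 2.946
gluelid [492.3 184.5] [388.7 393.5] tri [ 0.6005 -0.356   0.0453] gap 0.0016 plane [ 0.6014 -0.3561  0.045 ] size [0.038 0.038] ang 1.577
redlid [360.4 262.5] [292.2 284. ] tri [ 0.4493 -0.1031  0.0454] gap 0.0010 plane [ 0.4498 -0.1031  0.045 ] size [0.039 0.039] ang 3.129
rib [424.3 250. ] [312.  344.7] tri [ 0.4773 -0.2294  0.017 ] gap 0.0011 plane [ 0.4761 -0.2262  0.03  ] size [0.056 0.029] ang 2.742
bluetray [242.4 173.1] [362.7 209.6] tri [0.6331 0.1294 0.0018] gap 0.0023 plane [0.6324 0.1286 0.008 ] size [0.213 0.1  ] ang 1.576
whitetray [380.2 169.1] [389.  307.9] tri [ 0.6441 -0.1492  0.0007] gap 0.0013 plane [ 0.6424 -0.1481  0.008 ] size [0.1   0.216] ang 1.576
```

```bash
cat >> h.py <<'E'
def go(s,x,y,z,yaw):
    """print tool-axis turn, then shift (after the turn) to a world pose"""
    a=s['orientation'][2]; d=(yaw-a+np.pi)%(2*np.pi)-np.pi
    D=np.array([x,y,z])-s['ee_pos']; c,n=np.cos(yaw),np.sin(yaw)
    j1=np.arctan2(y,x)
    print('turn z %.3f then shift [%.4f %.4f %.4f]'%(-d,D[0]*c+D[1]*n,D[0]*n-D[1]*c,-D[2]),'j6 ~%.2f'%(j1+np.pi/2-(a+d)))
E
python3 - <<'E'
from h import *
from plant import env
T=cv2.imread('pics/top0.png'); h=cv2.cvtColor(T,cv2.COLOR_BGR2HSV)
print(h[212,126:146].tolist()); print(h[200:226:3,134].tolist())
d=env.get_image('top'); print(plane(d,(134,212),.03), plane(d,(424,250),.04))
s=env.observe(); go(s,.535,.33,.17,2.7)
E
```

```text
[[16, 94, 68], [13, 91, 70], [13, 80, 73], [15, 85, 72], [15, 89, 69], [14, 100, 64], [14, 97, 66], [14, 97, 66], [14, 93, 66], [14, 94, 65], [15, 91, 67], [14, 98, 65], [15, 93, 66], [15, 93, 66], [14, 105, 63], [16, 123, 60], [16, 123, 58], [17, 127, 58], [14, 123, 56], [15, 121, 95]]
[[16, 98, 65], [15, 96, 64], [14, 98, 65], [16, 88, 67], [14, 93, 66], [14, 90, 68], [15, 79, 71], [14, 89, 69], [13, 89, 69]]
[[0.54622879 0.33271131 0.03      ]] [[ 0.47476614 -0.22324066  0.04      ]]
turn z 0.004 then shift [-0.3447 0.0021 0.0735] j6 ~-0.58
```

Emit:
apply_moves(moves=[[0.8, [0, 0, 0], [0, 0, -0.172]], [0.8, [0, 0, 0], [0, 0, -0.172]], [0.8, [0, 0, 0], [0, 0, -0.172]], [0.8, [0, 0, 0], [0, 0, -0.172]], [0.8, [0, 0, 0], [0, 0, -0.172]], [0.8, [-0.0394, -0.0436, 0.012], [0, 0, 0]], [0.8, [-0.0394, -0.0436, 0.012], [0, 0, 0]], [0.8, [-0.0394, -0.0436, 0.012], [0, 0, 0]], [0.8, [-0.0394, -0.0436, 0.012], [0, 0, 0]], [0.8, [-0.0394, -0.0436, 0.012], [0, 0, 0]], [0.8, [-0.0394, -0.0436, 0.012], [0, 0, 0]], [0.8, [0, 0, 0], [0, 0, 0]]])

```text
time: 1.8
ee_pos: [0.5482, 0.3309, 0.1696]
orientation: [-3.141, -0.002, -2.724]
ft_force: [-1.3, 0.5, 0.2]
grip_width: 0.0733
grip_force: 0.0
```

```bash
python3 - <<'E'
from h import *
from plant import env
s=env.observe(); print(s['time'],s['ee_pos'],s['orientation'],s['qpos'].round(2))
d=env.get_image('wrist'); cv2.imwrite('pics/w1.png',d['image'])
print(proj(d,[.546,.333,.03],s))
E
```

```text
1.8 [0.54824983 0.3308721  0.16959674] [-3.14084698e+00 -1.85985971e-03 -2.72424723e+00] [ 0.42  0.61  1.28 -0.    1.25 -1.56]
[[326.12941329 233.72793647]]
```

View pics/w1.png

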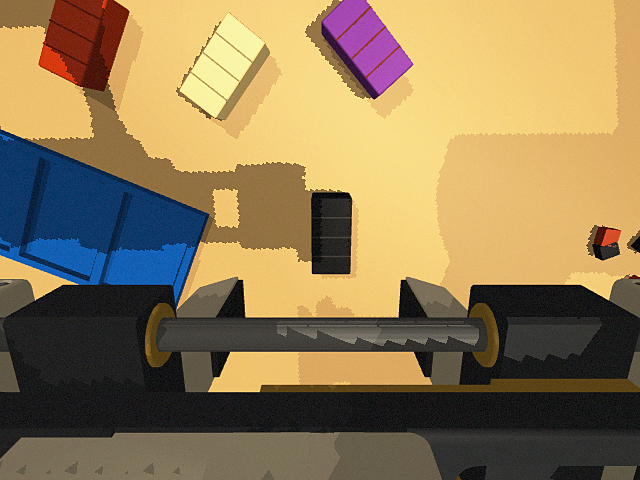

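Wrist view: black bar at (332,233), nearly aligned with the tool; cream (223,66), red (84,40), purple decoy (367,47), blue tray on the left.

```bash
python3 - <<'E'
from h import *
from plant import env
RNG['black']=[((0,0,0),(180,255,75))]
s=env.observe(); W=env.get_image('wrist'); T=env.get_image('top')
def rep(n,a,z,b=None):
    Q=plane(W,cv2.boxPoints(cv2.minAreaRect(a)),z,s); e=[Q[1]-Q[0],Q[2]-Q[1]]; L=[np.linalg.norm(x) for x in e]; l=e[int(L[1]>L[0])]
    print(n,cen(a).round(1),plane(W,cen(a),z,s)[0].round(4),'size',np.round(L,4),'ang %.3f'%(np.arctan2(l[1],l[0])%np.pi))
    if b is not None: p,g=tri(ray(W,cen(a),s),ray(T,cen(b))); print('   tri',p.round(4),'gap %.4f'%g)
rep('black',blob(W['image'],'black',(332,233),50),.018,None)
rep('cream',blob(W['image'],'cream',(223,66),70),.03,blob(T['image'],'cream',(194,254),28))
S=env.get_image('side'); RNG['black']=[((0,0,0),(180,255,45))]
b=blob(S['image'],'black',(318,149),22); p,g=tri(ray(W,cen(blob(W['image'],'black',(332,233),50)),s),ray(S,cen(b))); print('black W/S',p.round(4),g,cen(b),cv2.boundingRect(b))
go(s,p[0],p[1],.031,s['orientation'][2])
E
```

```text
black [328.1 233.8] [0.5463 0.3375 0.018 ] size [0.0316 0.069 ] ang 0.438
cream [219.2  66.5] [0.4633 0.2151 0.03  ] size [0.0646 0.0306] ang 2.887
   tri [0.4646 0.2151 0.0313] gap 0.0026
black W/S [0.5473 0.3379 0.0151] 0.0005356592622035547 [317.81256332 149.02684904] (306, 140, 25, 20)
turn z -0.000 then shift [-0.0031 0.0047 0.1393] j6 ~4.85
```

Emit:
apply_moves(moves=[[0.8, [-0.003, 0.006, 0.04], [0, 0, 0]], [0.8, [0, 0, 0.04], [0, 0, 0]], [0.8, [0, 0, 0.03], [0, 0, 0]], [0.8, [0, 0, 0.02], [0, 0, 0]], [0.8, [0, 0, 0.0095], [0, 0, 0]], [0.8, [0, 0, 0], [0, 0, 0]], [0.0, [0, 0, 0], [0, 0, 0]], [0.0, [0, 0, 0], [0, 0, 0]], [0.0, [0, 0, 0], [0, 0, 0]], [0.0, [0, 0, 0], [0, 0, 0]], [0.0, [0, 0, 0], [0, 0, 0]], [0.0, [0, 0, 0], [0, 0, 0]]])

```text
time: 3.5
ee_pos: [0.5459, 0.3403, 0.0324]
orientation: [-3.141, 0.0, -2.719]
ft_force: [0.3, -1.1, 2.1]
grip_width: 0.0316
grip_force: 30.0
```

Emit:
apply_moves(moves=[[0.0, [0, 0, -0.05], [0, 0, 0]], [0.0, [0, 0, -0.05], [0, 0, 0.139]], [0.0, [0, 0, -0.05], [0, 0, 0.139]], [0.0, [0, 0, -0.02], [0, 0, 0.14]], [0.0, [-0.009, -0.054, 0], [0, 0, 0]], [0.0, [-0.009, -0.054, 0], [0, 0, 0]], [0.0, [-0.009, -0.054, 0], [0, 0, 0]], [0.0, [-0.009, -0.054, 0], [0, 0, 0]], [0.0, [-0.009, -0.054, 0], [0, 0, 0]], [0.0, [-0.009, -0.054, 0], [0, 0, 0]], [0.0, [-0.009, -0.054, 0], [0, 0, 0]], [0.0, [-0.009, -0.054, 0], [0, 0, 0]], [0.0, [-0.009, -0.054, 0], [0, 0, 0]], [0.0, [0, 0, 0], [0, 0, 0]]])

```text
time: 5.25
ee_pos: [0.6285, -0.1493, 0.2012]
orientation: [-3.141, -0.001, 3.141]
ft_force: [0.6, -0.2, -1.3]
grip_width: 0.0317
grip_force: 30.0
```

```bash
python3 - <<'E'
from h import *
from plant import env
s=env.observe(); print(s['time'],s['ee_pos'],s['orientation'],s['grip_width'])
d=env.get_image('wrist'); cv2.imwrite('pics/w2.png',d['image'])
print(proj(d,[[.642,-.148,.004],[.642,-.148,.012]],s))
E
```

```text
5.25 [ 0.62850824 -0.14927295  0.20118537] [-3.14122130e+00 -7.65863296e-04  3.14073764e+00] 0.031730622877742996
[[324.18768319 233.01068358]
 [324.23996088 235.11789894]]
```

View pics/w2.png

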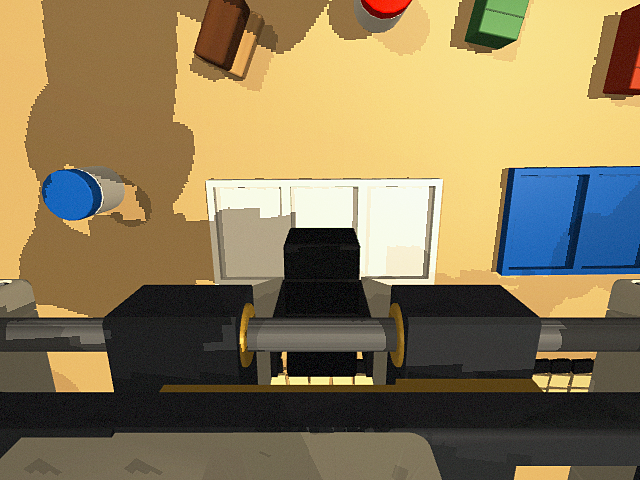

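Wrist view: white tray rim corners about (206,179), (442,179), lower edge at row 283; blue tray left corners (509,168), (498,274); blue lid at (73,194); the black bar is held.

```bash
python3 - <<'E'
from h import *
from plant import env
s=env.observe(); W=env.get_image('wrist'); T=env.get_image('top'); S=env.get_image('side')
P=plane(W,[(206,179),(442,179),(436,284),(214,284),(509,168),(498,274)],.012,s); print(P.round(4))
RNG['white']=[((0,0,110),(180,70,255))]
for n,col,c,r,k in(('white','white',(380,169),62,0),('blue','blue',(242,174),64,0)):
    b=blob(T['image'],col,c,r); q=cv2.boxPoints(cv2.minAreaRect(b)); Q=plane(T,q,.012); print(n,q.round(1).tolist(),Q.mean(0).round(4),[np.linalg.norm(Q[i]-Q[i-1]).round(4) for i in(0,1)],Q[:,:2].round(4).tolist())
    for uw in([(206,179),(442,179)] if n=='white' else [(509,168),(498,274)]):
        pr=proj(T,plane(W,uw,.012,s))[0]; ut=q[np.argmin(np.linalg.norm(q-pr,axis=1))]
        print(uw,ut,tri(ray(W,uw,s),ray(T,ut)))
a=blob(W['image'],'blue',(73,194),45); print('lid W/T',tri(ray(W,cen(a),s),ray(T,cen(blob(T['image'],'blue',(492,186),24)))))
E
```

```text
[[ 0.5895 -0.252   0.012 ]
 [ 0.5894 -0.0393  0.012 ]
 [ 0.691  -0.0361  0.012 ]
 [ 0.691  -0.2528  0.012 ]
 [ 0.5796  0.0198  0.012 ]
 [ 0.6806  0.0231  0.012 ]]
white [[325.0, 108.0], [441.0, 108.0], [441.0, 230.0], [325.0, 230.0]] [ 0.644 -0.153  0.012] [np.float64(0.2534), np.float64(0.2367)] [[0.7701, -0.0367], [0.7712, -0.2734], [0.5183, -0.2643], [0.5167, -0.0376]]
(206, 179) [441. 230.] (array([ 0.66810872, -0.49664653, -0.79331021]), np.float64(0.01870386628181534))
(442, 179) [325. 230.] (array([ 0.56045364, -0.03160558, -0.0392328 ]), np.float64(0.06972830800243793))
blue [[200.0, 149.0], [294.0, 149.0], [294.0, 197.0], [200.0, 197.0]] [0.6318 0.1189 0.012 ] [np.float64(0.0997), np.float64(0.1899)] [[0.681, 0.2153], [0.6821, 0.0255], [0.5826, 0.024], [0.5814, 0.2107]]
(509, 168) [294. 197.] (array([0.58196075, 0.02352186, 0.00664064]), np.float64(0.004240143024629329))
(498, 274) [294. 149.] (array([0.68311702, 0.02569353, 0.00715599]), np.float64(0.001356026135624231))
lid W/T (array([ 0.59994135, -0.3603948 ,  0.03961074]), np.float64(0.002162289868730836))
```

Emit:
apply_moves(moves=[[0.0, [-0.006, -0.034, 0.02], [0, 0, 0]], [0.0, [-0.006, -0.033, 0.02], [0, 0, 0]], [0.0, [0, 0, 0.05], [0, 0, 0]], [0.0, [0, 0, 0.04], [0, 0, 0]], [0.0, [0, 0, 0.02], [0, 0, 0]], [0.0, [0, 0, 0.01], [0, 0, 0]], [0.0, [0, 0, 0.003], [0, 0, 0]], [0.0, [0, 0, 0], [0, 0, 0]]])

```text
time: 6.45
ee_pos: [0.6416, -0.2119, 0.0402]
orientation: [-3.141, 0.001, -3.137]
ft_force: [-0.5, 1.1, -0.9]
grip_width: 0.0318
grip_force: 30.0
```

Emit:
apply_moves(moves=[[0.0, [0, -0.004, 0.0025], [0, 0, 0]], [0.0, [0, 0, 0.001], [0, 0, 0]], [0.5, [0, 0, 0], [0, 0, 0]], [0.5, [0, 0, 0], [0, 0, 0]], [0.5, [0, 0, 0], [0, 0, 0]], [0.5, [0, 0, -0.03], [0, 0, 0]], [0.5, [0, 0, -0.05], [0, 0, 0]], [0.8, [0, 0, -0.05], [0, 0, 0]]])

```text
time: 7.45
ee_pos: [0.6408, -0.216, 0.1668]
orientation: [3.141, -0.001, -3.137]
ft_force: [1.4, -0.1, 0.1]
grip_width: 0.0518
grip_force: 0.0
```

```bash
python3 - <<'E'
from h import *
from plant import env
s=env.observe(); print(s['time'],s['ee_pos'],s['orientation'],s['grip_width'],s['ft_force'])
go(s,.6,-.36,.17,-np.pi/2);go(s,.6,-.36,.17,np.pi)
E
```

```text
7.45 [ 0.64081611 -0.21597628  0.16682504] [ 3.14116501e+00 -6.14379930e-04 -3.13732197e+00] 0.05182673659212471 [ 1.39177299 -0.08099406  0.09652764]
turn z -1.567 then shift [0.1440 0.0408 -0.0032] j6 ~2.60
turn z 0.004 then shift [0.0408 -0.1440 -0.0032] j6 ~4.17
```

Emit:
apply_moves(moves=[[0.8, [0.014, -0.048, 0], [0, 0, 0]], [0.8, [0.014, -0.048, 0], [0, 0, 0]], [0.8, [0.013, -0.048, 0], [0, 0, 0]], [0.8, [0, 0, 0], [0, 0, 0]]])

```text
time: 7.95
ee_pos: [0.599, -0.3641, 0.1653]
orientation: [-3.141, -0.0, 3.141]
ft_force: [-0.1, 0.7, -0.8]
grip_width: 0.0733
grip_force: 0.0
```

```bash
python3 - <<'E'
from h import *
from plant import env
s=env.observe(); print(s['time'],s['ee_pos'])
d=env.get_image('wrist'); cv2.imwrite('pics/w3.png',d['image'])
pr=proj(d,[.6,-.358,.045],s)[0]; a=blob(d['image'],'blue',pr,70)
P=plane(d,cen(a),.045,s)[0]; c,r=cv2.minEnclosingCircle(a); print(pr,cen(a),c,r,P)
T=env.get_image('top'); S=env.get_image('side')
print(tri(ray(d,cen(a),s),ray(S,cen(blob(S['image'],'blue',(389,392),24)))))
b=blob(T['image'],'black',(0,0),1); go(s,P[0],P[1],.034,s['orientation'][2])
E
```

```text
7.95 [ 0.59896832 -0.36410382  0.1653336 ]
[331.34981935 242.21601014] [333.37499116 240.10644317] (333.5, 240.06410217285156) 28.161680221557617 [ 0.59836441 -0.35649807  0.045     ]
(array([ 0.59373439, -0.3573379 ,  0.04931006]), np.float64(0.006758560486200049))
turn z -0.000 then shift [0.0006 0.0076 0.1313] j6 ~-2.11
```

View pics/w3.png

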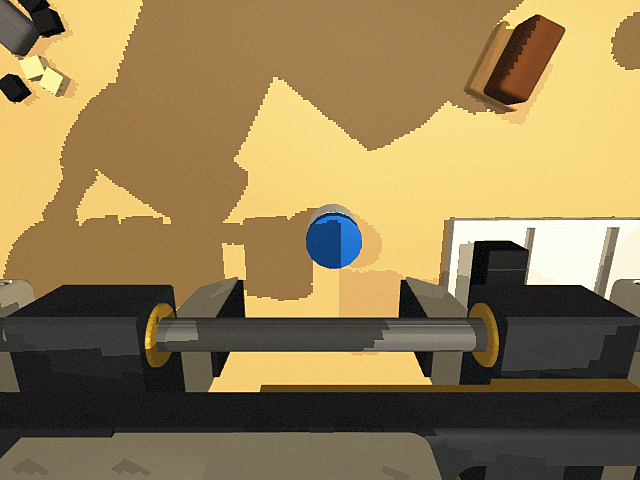

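Blue lid at (334,240), jar upright; black bar sits in the white tray's left cell (498,265).

Emit:
apply_moves(moves=[[0.8, [0.001, 0.007, 0.04], [0, 0, 0]], [0.8, [0, 0, 0.04], [0, 0, 0]], [0.8, [0, 0, 0.03], [0, 0, 0]], [0.8, [0, 0, 0.02], [0, 0, 0]], [0.8, [0, 0, 0.002], [0, 0, 0]], [0.0, [0, 0, 0], [0, 0, 0]], [0.0, [0, 0, 0], [0, 0, 0]], [0.0, [0, 0, 0], [0, 0, 0]], [0.0, [0, 0, 0], [0, 0, 0]], [0.0, [0, 0, 0], [0, 0, 0]]])

```text
time: 9.35
ee_pos: [0.5999, -0.3538, 0.0345]
orientation: [-3.141, 0.001, -3.138]
ft_force: [-0.6, 0.1, 4.5]
grip_width: 0.0414
grip_force: 30.0
```

Emit:
apply_moves(moves=[[0.0, [0, 0, -0.04], [0, 0, 0]], [0.0, [0, 0, -0.06], [0, 0, 0]], [0.0, [-0.01, 0.052, 0], [0, 0, 0]], [0.0, [-0.01, 0.052, 0], [0, 0, 0]], [0.0, [-0.01, 0.052, 0], [0, 0, 0]], [0.0, [-0.01, 0.051, 0], [0, 0, 0]], [0.0, [0, 0, 0.03], [0, 0, 0]], [0.0, [0, 0, 0.03], [0, 0, 0]], [0.0, [0, 0, 0.02], [0, 0, 0]], [0.0, [0, 0, 0.012], [0, 0, 0]], [0.0, [0, 0, 0.001], [0, 0, 0]], [0.0, [0, 0, 0], [0, 0, 0]]])

```text
time: 10.85
ee_pos: [0.6392, -0.1464, 0.0415]
orientation: [-3.141, 0.001, -3.138]
ft_force: [-0.1, -0.1, -0.6]
grip_width: 0.0413
grip_force: 30.0
```

Emit:
apply_moves(moves=[[0.0, [0, 0, 0.0025], [0, 0, 0]], [0.0, [0, 0, 0.0005], [0, 0, 0]], [0.56, [0, 0, 0], [0, 0, 0]], [0.56, [0, 0, 0], [0, 0, 0]], [0.56, [0, 0, 0], [0, 0, 0]], [0.56, [0, 0, -0.03], [0, 0, 0]], [0.56, [0, 0, -0.05], [0, 0, 0.122]], [0.8, [0, 0, -0.05], [0, 0, 0.123]], [0.8, [0.0365, 0.0443, 0], [0, 0, 0]], [0.8, [0.0365, 0.0443, 0], [0, 0, 0]], [0.8, [0.0365, 0.0443, 0], [0, 0, 0]], [0.8, [0.0365, 0.0443, 0], [0, 0, 0]], [0.8, [0.0365, 0.0443, 0], [0, 0, 0]], [0.8, [0.0365, 0.0443, 0], [0, 0, 0]], [0.8, [0.0365, 0.0443, 0], [0, 0, 0]], [0.8, [0, 0, 0], [0, 0, 0]]])

```text
time: 12.85
ee_pos: [0.4626, 0.2189, 0.1679]
orientation: [3.141, -0.0, 2.906]
ft_force: [0.7, -1.7, -0.4]
grip_width: 0.0734
grip_force: 0.0
```

```bash
cat >> h.py <<'E'
def look(env,col,P0,z,name,r=60):
    """wrist measurement of a top face at height z near P0"""
    s=env.observe(); d=env.get_image('wrist'); cv2.imwrite(f'pics/{name}.png',d['image'])
    pr=proj(d,P0,s)[0]; a=blob(d['image'],col,pr,r)
    Q=plane(d,cv2.boxPoints(cv2.minAreaRect(a)),z,s); e=[Q[1]-Q[0],Q[2]-Q[1]]; L=[np.linalg.norm(x) for x in e]; l=e[int(L[1]>L[0])]
    ang=np.arctan2(l[1],l[0])%np.pi; P=plane(d,cen(a),z,s)[0]
    print(s['time'],s['ee_pos'].round(4),s['orientation'].round(3),'px',cen(a).round(1),'P',P.round(4),'size',np.round(L,4),'ang %.3f'%ang)
    return s,d,a,P,ang
E
python3 - <<'E'
from h import *
from plant import env
s,d,a,P,ang=look(env,'cream',[.465,.2155,.03],.03,'w4')
T=env.get_image('top'); print(tri(ray(d,cen(a),s),ray(T,cen(blob(T['image'],'cream',(194,254),28)))))
go(s,P[0],P[1],.032,ang)
E
```

```text
12.85 [0.4626 0.2189 0.1679] [ 3.141 -0.     2.906] px [318.6 222. ] P [0.4519 0.2178 0.03  ] size [0.0294 0.0429] ang 2.918
 ** On entry to DLASCL parameter number  4 had an illegal value
 ** On entry to DLASCL parameter number  4 had an illegal value
 ** On entry to DLASCL parameter number  4 had an illegal value
 ** On entry to DLASCL parameter number  4 had an illegal value
 ** On entry to DLASCL parameter number  5 had an illegal value
 ** On entry to DLASCL parameter number  4 had an illegal valueh.py:34: RuntimeWarning: invalid value encountered in divide
  m=cv2.moments(c); return np.array([m['m10'],m['m01']])/m['m00']
Traceback (most recent call last):
  File "h.py", line 21, in tri
    t=np.linalg.lstsq(np.c_[v1,-v2],o2-o1,rcond=None)[0]
      ~~~~~~~~~~~~~~~^^^^^^^^^^^^^^^^^^^^^^^^^^^^^^^^
numpy.linalg.LinAlgError: SVD did not converge in Linear Least Squares
```

View pics/w4.png

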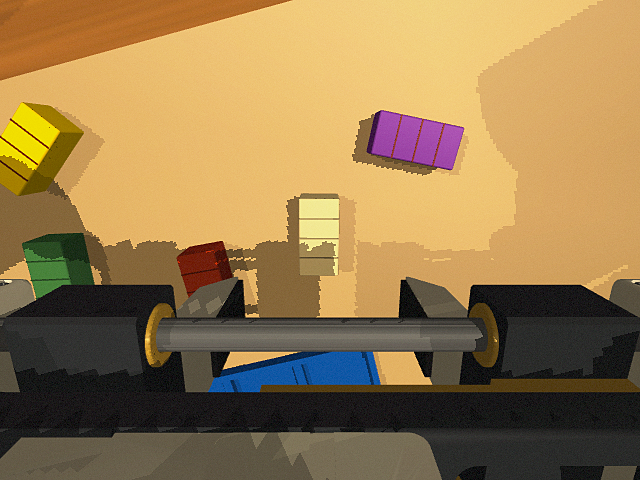

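Cream bar's top face spans cols 299–339 and rows 198–275 (lower half in arm shadow), centre (319,236), aligned with the tool. That ray gives about (0.462, 0.2153), agreeing with the earlier triangulation (0.4646, 0.2151, 0.031).

Emit:
apply_moves(moves=[[0.8, [-0.001, -0.003, 0.04], [0, 0, 0]], [0.8, [0, 0, 0.04], [0, 0, 0]], [0.8, [0, 0, 0.03], [0, 0, 0]], [0.8, [0, 0, 0.02], [0, 0, 0]], [0.8, [0, 0, 0.006], [0, 0, 0]], [0.8, [0, 0, 0], [0, 0, 0]], [0.0, [0, 0, 0], [0, 0, 0]], [0.0, [0, 0, 0], [0, 0, 0]], [0.0, [0, 0, 0], [0, 0, 0]], [0.0, [0, 0, 0], [0, 0, 0]], [0.0, [0, 0, 0], [0, 0, 0]]])

```text
time: 14.32
ee_pos: [0.465, 0.2131, 0.032]
orientation: [3.141, 0.001, 2.901]
ft_force: [-0.7, 1.0, 1.9]
grip_width: 0.0317
grip_force: 30.0
```

Emit:
apply_moves(moves=[[0.0, [0, 0, -0.05], [0, 0, 0]], [0.0, [0, 0, -0.06], [0, 0, -0.12]], [0.0, [0, 0, 0], [0, 0, -0.122]], [0.0, [-0.0293, -0.0483, 0], [0, 0, 0]], [0.0, [-0.0293, -0.0483, 0], [0, 0, 0]], [0.0, [-0.0293, -0.0483, 0], [0, 0, 0]], [0.0, [-0.0293, -0.0483, 0], [0, 0, 0]], [0.0, [-0.0293, -0.0483, 0], [0, 0, 0]], [0.0, [-0.0293, -0.0483, 0], [0, 0, 0]], [0.0, [0, 0, 0], [0, 0, 0]], [0.0, [0, 0, 0.04], [0, 0, 0]], [0.0, [0, 0, 0.03], [0, 0, 0]], [0.0, [0, 0, 0.02], [0, 0, 0]], [0.0, [0, 0, 0.012], [0, 0, 0]], [0.0, [0, 0, 0.001], [0, 0, 0]], [0.0, [0, 0, 0], [0, 0, 0]]])

```text
time: 16.32
ee_pos: [0.6414, -0.0767, 0.0395]
orientation: [-3.141, 0.001, -3.14]
ft_force: [0.5, 0.3, -0.3]
grip_width: 0.0319
grip_force: 30.0
```

Emit:
apply_moves(moves=[[0.0, [0, 0, 0.003], [0, 0, 0]], [0.0, [0, 0, 0.0005], [0, 0, 0]], [0.45, [0, 0, 0], [0, 0, 0]], [0.45, [0, 0, 0], [0, 0, 0]], [0.45, [0, 0, 0], [0, 0, 0]], [0.45, [0, 0, -0.03], [0, 0, 0]], [0.45, [0, 0, -0.05], [0, 0, 0.044]], [0.8, [0, 0, -0.05], [0, 0, 0]], [0.8, [0.0326, 0.0365, 0], [0, 0, 0]], [0.8, [0.0326, 0.0365, 0], [0, 0, 0]], [0.8, [0.0326, 0.0365, 0], [0, 0, 0]], [0.8, [0.0326, 0.0365, 0], [0, 0, 0]], [0.8, [0.0326, 0.0365, 0], [0, 0, 0]], [0.8, [0, 0, 0], [0, 0, 0]]])

```text
time: 18.08
ee_pos: [0.4839, 0.1145, 0.1655]
orientation: [3.141, -0.001, 3.102]
ft_force: [0.3, -0.3, 0.6]
grip_width: 0.0736
grip_force: 0.0
```

```bash
python3 - <<'E'
from h import *
from plant import env
s,d,a,P,ang=look(env,'red',[.486,.112,.03],.03,'w5')
go(s,P[0],P[1],.032,ang)
T=env.get_image('top'); cv2.imwrite('pics/top5.png',T['image'])
E
```

```text
18.075 [0.4839 0.1145 0.1655] [ 3.141e+00 -1.000e-03  3.102e+00] px [320.6 233.2] P [0.4817 0.1128 0.03  ] size [0.0305 0.0665] ang 3.116
turn z -0.014 then shift [0.0021 -0.0018 0.1335] j6 ~-1.32
```

View pics/w5.png

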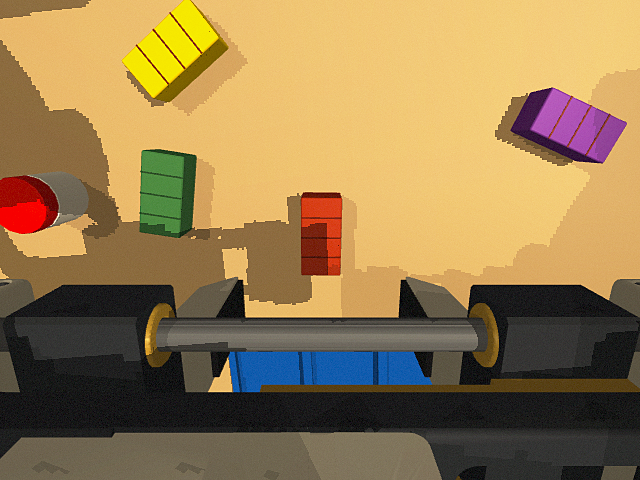

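Red bar at (321,234), 66 x 31 mm, aligned with the tool; green (167,193) and the red jar are well clear.

Emit:
apply_moves(moves=[[0.8, [0, -0.0015, 0.04], [0, 0, -0.014]], [0.8, [0, 0, 0.04], [0, 0, 0]], [0.8, [0, 0, 0.03], [0, 0, 0]], [0.8, [0, 0, 0.02], [0, 0, 0]], [0.8, [0, 0, 0.004], [0, 0, 0]], [0.8, [0, 0, 0], [0, 0, 0]], [0.0, [0, 0, 0], [0, 0, 0]], [0.0, [0, 0, 0], [0, 0, 0]], [0.0, [0, 0, 0], [0, 0, 0]], [0.0, [0, 0, 0], [0, 0, 0]], [0.0, [0, 0, 0], [0, 0, 0]]])

```text
time: 19.55
ee_pos: [0.4859, 0.1113, 0.0314]
orientation: [3.141, 0.0, 3.113]
ft_force: [0.3, 2.3, 2.8]
grip_width: 0.0316
grip_force: 30.0
```

Emit:
apply_moves(moves=[[0.0, [0, 0, -0.05], [0, 0, 0]], [0.0, [0, 0, -0.06], [0, 0, -0.03]], [0.0, [-0.0483, 0.0291, 0], [0, 0, 0]], [0.0, [-0.0483, 0.0291, 0], [0, 0, 0]], [0.0, [-0.0483, 0.0291, 0], [0, 0, 0]], [0.0, [0, 0, 0], [0, 0, 0]], [0.0, [0, 0, 0.04], [0, 0, 0]], [0.0, [0, 0, 0.03], [0, 0, 0]], [0.0, [0, 0, 0.02], [0, 0, 0]], [0.0, [0, 0, 0.012], [0, 0, 0]], [0.0, [0, 0, 0.001], [0, 0, 0]], [0.0, [0, 0, 0], [0, 0, 0]]])

```text
time: 21.05
ee_pos: [0.631, 0.1985, 0.0391]
orientation: [3.141, 0.001, -3.14]
ft_force: [1.2, 0.6, -1.6]
grip_width: 0.0316
grip_force: 30.0
```

Emit:
apply_moves(moves=[[0.0, [0, 0, 0.003], [0, 0, 0]], [0.0, [0, 0, 0.0007], [0, 0, 0]], [0.5, [0, 0, 0], [0, 0, 0]], [0.5, [0, 0, 0], [0, 0, 0]], [0.5, [0, 0, 0], [0, 0, 0]], [0.5, [0, 0, -0.03], [0, 0, 0]], [0.5, [0, 0, -0.05], [0, 0, 0.134]], [0.6, [0, 0, -0.05], [0, 0, 0.134]], [0.6, [0, 0, 0], [0, 0, 0.133]], [0.6, [-0.0029, -0.0566, 0], [0, 0, 0]], [0.6, [-0.0029, -0.0566, 0], [0, 0, 0]], [0.6, [-0.0029, -0.0566, 0], [0, 0, 0]], [0.6, [-0.0029, -0.0566, 0], [0, 0, 0]], [0.6, [-0.0029, -0.0566, 0], [0, 0, 0]], [0.6, [-0.0029, -0.0566, 0], [0, 0, 0]], [0.6, [-0.0029, -0.0566, 0], [0, 0, 0]], [0.6, [-0.0029, -0.0566, 0], [0, 0, 0]], [0.6, [0, 0, 0], [0, 0, 0]]])

```text
time: 23.3
ee_pos: [0.4746, -0.2311, 0.1646]
orientation: [-3.141, 0.001, 2.736]
ft_force: [-0.2, 0.6, -0.1]
grip_width: 0.0552
grip_force: 0.0
```

```bash
python3 - <<'E'
from h import *
from plant import env
RNG['dark']=[((0,60,15),(13,255,150))]
s,d,a,P,ang=look(env,'dark',[.476,-.228,.04],.044,'w6')
T=env.get_image('top'); b=blob(T['image'],'dark',(424,250),24)
print(tri(ray(d,cen(a),s),ray(T,cen(b))))
go(s,P[0],P[1],.037,ang)
E
```

```text
23.3 [ 0.4746 -0.2311  0.1646] [-3.141e+00  1.000e-03  2.736e+00] px [329.  233.4] P [ 0.4715 -0.2254  0.044 ] size [0.0232 0.0515] ang 2.753
(array([ 0.47859682, -0.22716222,  0.00816588]), np.float64(0.003990886058460556))
turn z -0.017 then shift [0.0050 0.0041 0.1276] j6 ~-1.63
```

View pics/w6.png

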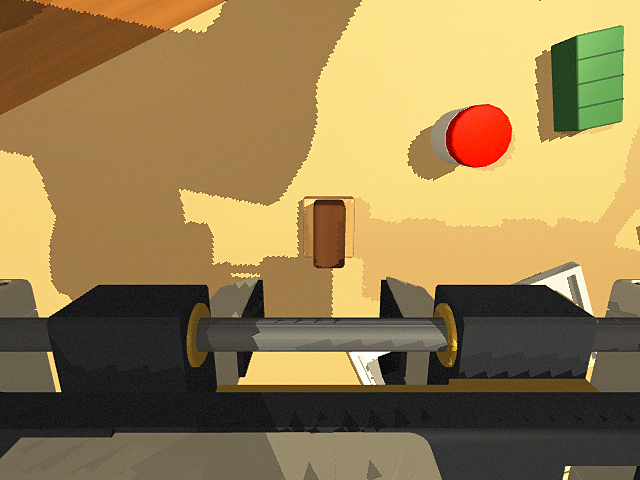

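Tamper: rib at (329,233), 23 x 51 mm at the stated height, base cols 303–353. The top-view match is contaminated by shadow, so I'll get the height from a second, lower wrist view.

Emit:
apply_moves(moves=[[0.6, [0.003, 0.004, 0.03], [0, 0, -0.017]], [0.6, [0, 0, 0.02], [0, 0, 0]], [0.6, [0, 0, 0], [0, 0, 0]]])

```text
time: 23.78
ee_pos: [0.4743, -0.2208, 0.1134]
orientation: [3.141, -0.003, 2.761]
ft_force: [-0.7, -0.1, -0.2]
grip_width: 0.0551
grip_force: 0.0
```

```bash
python3 - <<'E'
from h import *
from plant import env
RNG['dark']=[((0,60,15),(13,255,150))]
s,d,a,P,ang=look(env,'dark',[.472,-.2265,.044],.044,'w7')
H=d['hand_eye']; s0=dict(ee_pos=np.array([.4746,-.2311,.1646]),orientation=np.array([-3.141,.001,2.736]))
d0=cv2.imread('pics/w6.png'); a0=blob(d0,'dark',(329,233),60)
for f in(0,1): # rib-top ends: near/far row ends of the contour's box
    g=lambda a:(lambda x,y,w,h:(x+w/2,y+(h if f else 0)))(*cv2.boundingRect(a)); print(g(a0),g(a),tri(ray(d,g(a0),s0),ray(d,g(a),s)))
go(s,P[0],P[1],.037,ang)
E
```

```text
23.775 [ 0.4743 -0.2208  0.1134] [ 3.141e+00 -3.000e-03  2.761e+00] px [315.1 260. ] P [ 0.4707 -0.2249  0.044 ] size [0.0231 0.0534] ang 2.770
(329.5, 200) (316.0, 219) (array([ 0.45156196, -0.21643779,  0.02338595]), np.float64(0.0009242245956144397))
(329.5, 268) (316.0, 303) (array([ 0.49687463, -0.23526503,  0.04461475]), np.float64(0.000713959252312876))
turn z -0.009 then shift [0.0019 -0.0052 0.0764] j6 ~-1.65
```

Emit:
apply_moves(moves=[[0.6, [0, -0.004, 0.03], [0, 0, 0]], [0.6, [0, 0, 0.03], [0, 0, 0]], [0.6, [0, 0, 0.014], [0, 0, 0]], [0.6, [0, 0, 0.002], [0, 0, 0]], [0.0, [0, 0, 0], [0, 0, 0]], [0.0, [0, 0, 0], [0, 0, 0]], [0.0, [0, 0, 0], [0, 0, 0]], [0.0, [0, 0, 0], [0, 0, 0]], [0.0, [0, 0, 0], [0, 0, 0]]])

```text
time: 24.95
ee_pos: [0.4733, -0.2265, 0.0389]
orientation: [3.142, 0.001, 2.759]
ft_force: [-0.9, 1.8, 4.8]
grip_width: 0.024
grip_force: 30.0
```

Emit:
apply_moves(moves=[[0.0, [0, 0, -0.05], [0, 0, 0]], [0.0, [0, 0, -0.06], [0, 0, -0.128]], [0.0, [0, 0, 0], [0, 0, -0.128]], [0.0, [0, 0, 0], [0, 0, -0.128]], [0.0, [-0.0263, 0.0475, 0], [0, 0, 0]], [0.0, [-0.0263, 0.0475, 0], [0, 0, 0]], [0.0, [-0.0263, 0.0475, 0], [0, 0, 0]], [0.0, [-0.0263, 0.0475, 0], [0, 0, 0]], [0.0, [-0.0263, 0.0475, 0], [0, 0, 0]], [0.0, [-0.0263, 0.0475, 0], [0, 0, 0]], [0.0, [0, 0, 0], [0, 0, 0]], [0.0, [0, 0, 0.04], [0, 0, 0]], [0.0, [0, 0, 0.03], [0, 0, 0]], [0.0, [0, 0, 0.02], [0, 0, 0]], [0.0, [0, 0, 0.012], [0, 0, 0]], [0.0, [0, 0, 0.001], [0, 0, 0]], [0.0, [0, 0, 0], [0, 0, 0]]])

```text
time: 27.08
ee_pos: [0.631, 0.0584, 0.0463]
orientation: [-3.142, 0.001, -3.141]
ft_force: [-0.1, 1.0, -0.9]
grip_width: 0.0238
grip_force: 30.0
```

Release, then retreat toward the base so the top view is clear.

Emit:
apply_moves(moves=[[0.0, [0, 0, 0.003], [0, 0, 0]], [0.0, [0, 0, 0.0005], [0, 0, 0]], [0.5, [0, 0, 0], [0, 0, 0]], [0.5, [0, 0, 0], [0, 0, 0]], [0.5, [0, 0, 0], [0, 0, 0]], [0.5, [0, 0, -0.03], [0, 0, 0]], [0.5, [0, 0, -0.05], [0, 0, 0]], [0.5, [0, 0, -0.06], [0, 0, 0]], [0.5, [0.05, 0, -0.03], [0, 0, 0]], [0.5, [0.05, 0, -0.03], [0, 0, 0]], [0.5, [0.05, 0, 0], [0, 0, 0]], [0.5, [0.05, 0, 0], [0, 0, 0]], [0.5, [0.02, 0, 0], [0, 0, 0]], [0.5, [0, 0, 0], [0, 0, 0]]])

```text
time: 28.82
ee_pos: [0.4097, 0.0585, 0.2425]
orientation: [3.142, 0.001, -3.14]
ft_force: [0.2, -0.3, -0.0]
grip_width: 0.046
grip_force: 0.0
```

```bash
python3 - <<'E'
import cv2,numpy as np
from plant import env
s=env.observe(); print(s['time'],s['ee_pos'],s['grip_width'])
t=env.get_image('top')['image']; i=env.get_image('side')['image']
a=cv2.resize(t[110:310,120:520],(800,400)); b=cv2.resize(i[120:420,180:460],(560,600))
cv2.imwrite('pics/e1.png',a); cv2.imwrite('pics/e2.png',b)
E
```

```text
28.825 [0.40967339 0.05851814 0.24249941] 0.0459795752089104
```

View pics/e1.png

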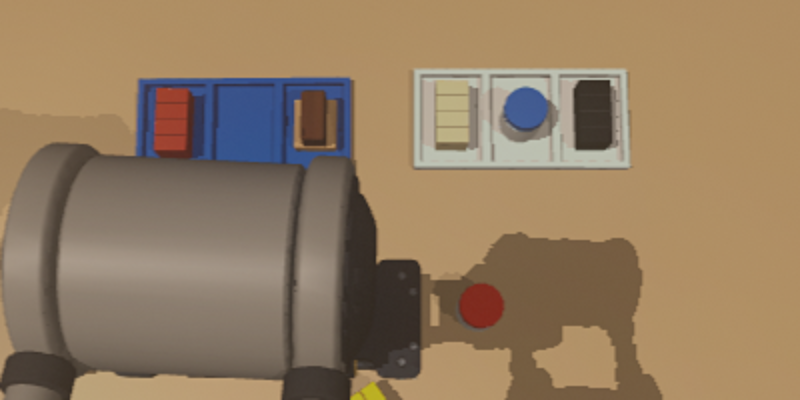

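View pics/e2.png

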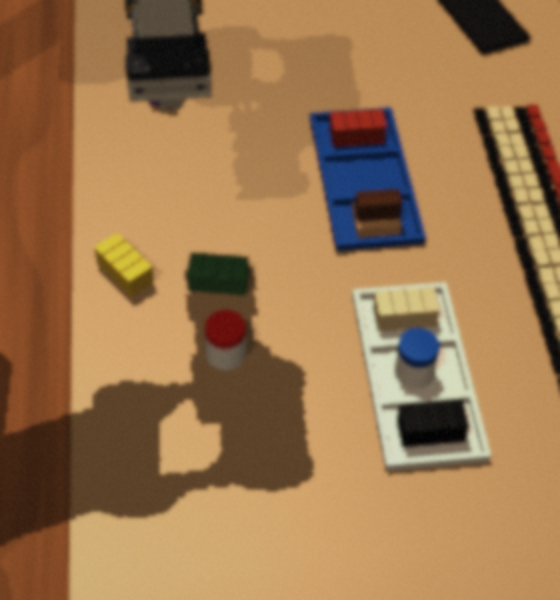

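In both views every piece sits in its own cell: red bar (173,122) and tamper (315,118) in the blue tray, cream (452,114), blue jar (525,108) and black (594,115) in the white tray. Everything is flat or upright and clear of the dividers, and the green bar and red jar have not moved.

```bash
python3 -c "
from plant import env
print(env.close_job())"
```

```text
the job is handed in; nothing more can be done
None
```

Both kits are made up and the job is handed in at about 29 s: the last camera check showed all five pieces in their own cells, but the hand-in returned no verdict.

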